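Pin the isolator handle in OFF

ROBOT

A 6-joint arm with a two-finger parallel gripper is mounted at the origin on the work surface. World frame = base frame: x ahead of the robot, y to its left, z up, the work surface at z = 0. Lengths are in m, angles in rad, forces in N, time in s.
With the tool pointing down it reaches from about 0.25 to 0.725 m from the base axis. Payload 4 kg.
Tool frame: the origin (TCP) lies midway between the tips of the shut fingers; the grasp point (between the pads) lies tcp_to_grasp behind it (tcp_to_grasp is the distance from the TCP to the grasp point, in m); x points along the fingers, z is the direction in which the jaws open and shut, and the axes are right-handed (so a half turn about x gives the same grasp; the last joint's range is limited). The gripper opens to 85 mm and grips with 20 to 120 N. Pads are 22 mm wide; open, the fingers measure 114 mm over their backs; the gripper's body (76 mm by 85 mm) begins 54 mm behind the grasp point. The pads swing forward as they close: fully open they stand 13 mm farther back than shut.
Start: joints at [-1.154, 0.241, 0.005, 1.335, 0, 1.571], TCP at [0.202, -0.457, 0.231] pointing down, gripper open.
Joint ranges: [-2.72, 2.72], [-1.05, 1.87], [-1.09, 1.28], [-1.99, 2.15], [-1.42, 1.44], [-3.14, 3.14]. Speed limits (rad/s): [2.79, 2.79, 3.14, 3.14, 3.14, 3.14].

INTERFACE

Orientations are given as a unit quaternion [w, x, y, z].
In Python, from bench import * gives the robot as it stands. The module is installed in compiled form; this text tells all that it offers.
- The arm moves only by the tool arm_command, never from a script. Its arguments are lists of equal length, an entry for each row: "hand": the opening in per cent of the stroke, from 0 (shut) to 100 (fully open); "linear": the shift along the tool's x, y, z in units of 50 mm (1.0 is 50 mm), a list of three; "twist": the turn about the tool's x in units of 5 degrees (1.0 is 5 degrees). A call has 1 to 8 rows; each row shifts and turns the commanded pose from where the row before left it, along the tool's axes as they then stand; what a row does not reach is not made up. A row lasts 1/10 s, in which the tool goes at most 50 mm and 8.59 degrees, less where a joint would pass 70% of its speed; a pose out of reach is approached as far as the arm can. A call is refused whole if a number of a shift passes 1 or a number of a turn 1, either way. A call with a gripper value outside its range is refused whole. The fingers move at their own pace and stop on an object; the grip force is fixed at half the most. Time passes only in rows, so rows that do not move let the fingers close. It gives the time, the measured TCP pose, the force and the opening at its end, in the units of the state.
- get_obs(): the state, without advancing time (a new reading comes with each control period).
- read_camera(name): name is "side" or "top" or "wrist"; returns (picture, depth): 420x560x3 uint8, blue, green, red; 420x560 float32, m along the optical axis (not along the pixel's ray), 0 where there is no reading.
- camera_model(name): a dict with "intrinsics" (3x3 intrinsics, pixels), "R" (3x3) and "t" (3): a world point X has camera coordinates R X + t. Camera axes: x right, y down, z forward; pixel columns grow to the right and rows downward; lengths in m; the calibration is good to about 2 mm. A picture is of the moment at which its call begins: read the wrist's pose just before it. camera_model takes no time and is no camera call; for the wrist camera it gives the pose at the moment of the call.
- hand_in(): hands the job in, once; it reports no verdict.
Trained networks look in the newest picture that a camera, given by its name, has taken for a name from the list of things; names that differ only in an ending like _2 or _b are one class to them, and where a whole thing is asked for, a point or a joint stands for the part that bears it (a point fixed in the world has none). Each returns a list of dicts, best first, with "confidence" (0 to 1); they miss things now and then, are a little off and sometimes report something else, mostly with a low value. They report only what shows in the picture. A call takes as long as a camera call. They do not tell look-alikes from the thing itself.
- regions_of(camera, label): "pixels" (420x560 bool, what is visible of it) and "xy" ([column, row] in pixels, amid what is visible of it).
The state is a dict: "t": time; "qpos": joint angles; "joint_vel": joint speeds; "effort": joint torques, N m; "ee_pos": TCP position; "orientation": TCP orientation; "contact_force": force on the tool from outside, world axes, zero at the start; "torque": the same for the moment, N m; "finger_gap": finger opening in m.
Only numpy, scipy, OpenCV 4.12 (cv2) and the standard library are available. Lean on these libraries where they do the work, as an engineer would, in place of code of your own. Each camera call takes 0.05 s, during which the arm holds its last target.

TASK

Make the isolator on the white panel safe to work on: swing its steel handle from ON round to OFF, so that the eye at its end lies over the eye of the fixed lug, then take the long pin out of the wooden rack and put it down through both eyes until its collar sits on the handle. Leave the short pin in the rack and do not disturb the other things on the bench.

Things in the scene. Friction and masses are not known exactly. Their poses are not given: they have to be found in the camera images.
- isolator: Grey isolator housing (100 x 85 x 48 mm) on a fixed white panel 250 x 240 x 8 mm. Origin: on the bench surface, under the vertical pivot axis of the handle; z up. The panel reaches from x -190 to +60 and y -65 to +175 mm. The fixed lug stands at x = -140, y = 0. A black relay block (55 x 36 mm, top at 42 mm) is centred at x -130, y 135, a grey terminal module (75 x 34 mm, top at 44 mm) at x 10, y 135.
- handle (a joint): Swing of the handle about the vertical pivot axis, rad, growing counter-clockwise seen from above. 0 = ON stop. Handle eye and lug eye are exactly in line at 1.40 (OFF, the handle then points along the isolator's -x); the OFF stop lies a little beyond, at 1.42. It stays where it is left (friction 0.10 N m, about 1 N at the handle post) and a tapered pin nose can nudge it into line.
- pivot (a point): Point on the handle's pivot axis, 88 mm above the bench.
- handle_grip (a point): Black upright post of the handle, 18 mm diameter, 85 mm from the pivot axis, from 80 to 134 mm above the bench; this point lies on its axis 115 mm above the bench. Below it the steel bar of the handle (22 mm wide) runs from 66 to 80 mm above the bench from the pivot to the eye. Its z is up; its x points outward along the handle.
- handle_eye (a point): Centre of the upper mouth of the eye (round knuckle, vertical through hole 18.5 mm, outside 34 mm) at the end of the handle, 140 mm from the pivot axis. The knuckle reaches from 64 to 88 mm above the bench; this point is at 88 mm.
- lug_eye (a point): Centre of the upper mouth of the fixed lug's eye (vertical through hole 18.5 mm, outside 34 mm), 140 mm from the pivot axis. The eye reaches from 36 to 62 mm above the bench and is open below to the panel; this point is at 62 mm.
- rack: Fixed block of light wood, 70 x 140 x 50 mm, with two holes 18 mm wide and 40 mm deep on its y axis at y = -32 and +32 mm, in which the two pins stand upright in either order. Origin: centre of its underside, z up.
- long_pin: The long steel pin, 122 mm in all, about 0.2 kg (0.14 to 0.28). Origin: centre of its lower end; z up along the pin. Shank 16 mm in diameter from 0 to 76 mm, its nose tapering over 14 mm to 8 mm at the end; collar 30 mm in diameter from 76 to 82 mm; round grip 22 mm in diameter from 82 to 122 mm. In the rack its end stands 10 mm above the bench; its top is 32 mm higher than the short pin's.
- pin_collar (a point): Centre of the underside of the long pin's collar, 76 mm above its lower end.
- pin_grip (a point): Point on the axis of the long pin's round grip, 104 mm above its lower end.
- short_pin: The short steel pin, same shape and diameters but shank only 44 mm, 90 mm in all; too short for the job. Origin: centre of its lower end. It stays in the rack.
- coil_a: Loose copper ring coil, 42 mm diameter, 20 mm high, on the bench between rack and isolator. Origin: centre of its underside.
- coil_b: Another such coil, on the bench beyond the rack.
- coil_c: Another such coil, lying on the white panel under the sweep of the handle, which clears it.
- spool: Loose blue spool, 60 mm diameter, 50 mm high. Origin: centre of its underside.
- screwdriver: Loose screwdriver lying on the bench on the robot's right.
- board: Loose green circuit board 90 x 60 mm, about 18 mm high, behind the rack. Origin: centre of its underside.
- flux: Loose closed jar, 56 mm diameter, 110 mm high, behind the rack. Origin: centre of its underside.
Not all that is in view belongs to the job. Leave any green or orange look-alike of the long_pin alone.

How it is judged:
On the way, in this order (a step that is already met when the one before it is completed fails the run):
1. the handle stands in OFF, with the long pin not yet through the lug (value of joint handle above 1.36 rad and (horizontal distance between long_pin and lug_eye above 0.02 m or height (world z) of long_pin above 0.04 m)), for 0.1 s.
2. the long pin is through both eyes (horizontal distance between long_pin and lug_eye below 0.008 m and horizontal distance between pin_collar and handle_eye below 0.008 m and z of long_pin in the frame of lug_eye below -0.03 m), for 0.1 s.
At the end, for the whole second after the job is handed in: The handle is in OFF (above 1.37 rad); the long pin stands upright (within 0.12 rad) through the handle's eye and the lug's eye, within 6 mm of their axes, its collar down on the handle's eye (within 4 mm) and at rest; the short pin still stands in the rack (value of joint handle above 1.37 rad and horizontal distance between long_pin and lug_eye below 0.006 m and horizontal distance between pin_collar and handle_eye below 0.006 m and z of pin_collar in the frame of handle_eye below 0.004 m and angle between long_pin's own z axis and vertical below 0.12 rad and linear speed of long_pin below 0.02 m/s and distance between short_pin and rack below 0.05 m and angle between short_pin's own z axis and vertical below 0.2 rad); the robot touches nothing.
It fails at once if the short pin is lifted or knocked out of its hole (distance of short_pin from where it was at the start of the episode above 0.025 m).
It fails at once if one of the loose bystanders on the bench is moved by more than 30 mm (distance of any of coil_a, coil_b, coil_c, spool, screwdriver, board, flux from where it was at the start of the episode above 0.03 m).
It also fails if it takes over 64 s, if anything falls off the work surface, if the arm or the gripper's body presses on something with over 40 N, if the wrist force passes 120 N, or if a joint passes its speed limit or range.

## Working session

There is one attempt and no reset: what is moved stays moved. The work goes in short steps, Python scripts to look and compute and a tool call to move; the robot and the scene stay as the last step left them, time stands still between calls to the robot, and variables do not carry over. Pictures are saved under pics/ and viewed, and the job is handed in when it is done.

Besides the shell and the picture viewer there is one more tool, called by a JSON object that holds its "fn" and its "kwargs", one argument or row to a line. arm_command: Moves the arm, as the interface text tells. Its arguments: {"type":"object","properties":{"hand":{"type":"array"},"linear":{"type":"array"},"twist":{"type":"array"}},"required":["hand","linear","twist"]}

```bash
mkdir -p pics; cat > h.py <<'E'
from bench import *
import numpy as np, cv2
def snap(c,name):
    m=camera_model(c); p,d=read_camera(c); cv2.imwrite(f'pics/{name}.png',p); np.savez(f'pics/{name}.npz',p=p,d=d,K=m['intrinsics'],R=m['R'],t=m['t']); return p,d,m
def bp(m,u,v,z):
    K=np.array(m['intrinsics']);R=np.array(m['R']);t=np.array(m['t']).ravel()
    return R.T@(np.linalg.inv(K)@np.array([u,v,1.])*z-t)
def onplane(m,u,v,h):
    K=np.array(m['intrinsics']);R=np.array(m['R']);t=np.array(m['t']).ravel()
    c=-R.T@t; r=R.T@(np.linalg.inv(K)@np.array([u,v,1.]))
    return c+r*(h-c[2])/r[2]
def proj(m,X):
    K=np.array(m['intrinsics']);R=np.array(m['R']);t=np.array(m['t']).ravel()
    q=K@(R@np.array(X)+t); return q[:2]/q[2]
E
python3 - <<'E'
from h import *
o=get_obs();print(o['t'],o['ee_pos'],o['orientation'],o['finger_gap'])
for c in('side','top','wrist'):
    p,d,m=snap(c,c+'0'); print(c,np.round(m['R'],3).tolist(),np.round(m['t'],3).tolist(),np.round(m['intrinsics'],1).tolist())
E
```

```text
0.0 [ 0.20215311 -0.45661427  0.23042338] [ 0.59200997  0.38612539  0.59324882 -0.38534039] 0.08521538124017619
side [[0.915, -0.403, -0.004], [-0.242, -0.541, -0.805], [0.323, 0.738, -0.593]] [-0.491, 0.212, 0.978] [[467.8, 0.0, 281.0], [0.0, 467.8, 206.2], [0.0, 0.0, 1.0]]
top [[-0.022, -1.0, 0.004], [-0.997, 0.021, -0.077], [0.077, -0.005, -0.997]] [0.015, 0.556, 1.392] [[522.9, 0.0, 273.7], [0.0, 522.9, 197.5], [0.0, 0.0, 1.0]]
wrist [[0.404, -0.915, -0.003], [-0.877, -0.388, 0.284], [-0.261, -0.112, -0.959]] [-0.499, -0.037, 0.379] [[330.5, 0.0, 286.0], [0.0, 330.5, 205.8], [0.0, 0.0, 1.0]]
```

View pics/top0.png

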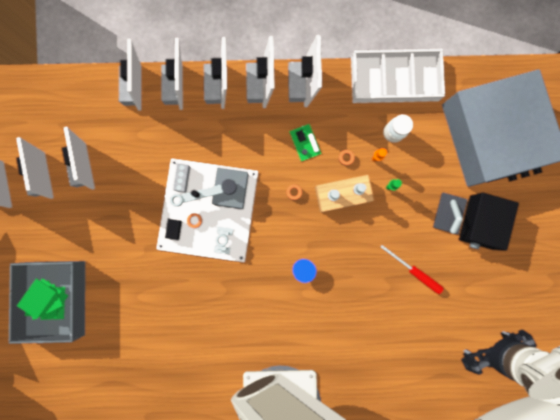

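View pics/side0.png

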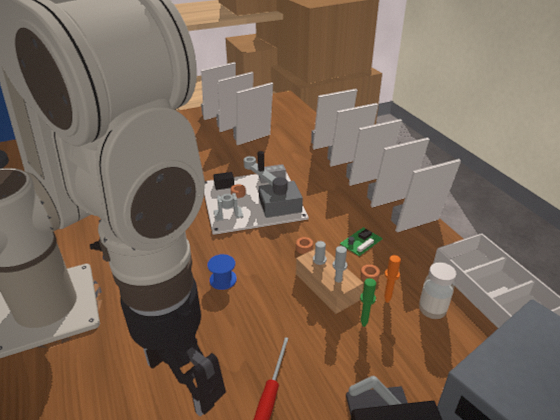

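View pics/wrist0.png

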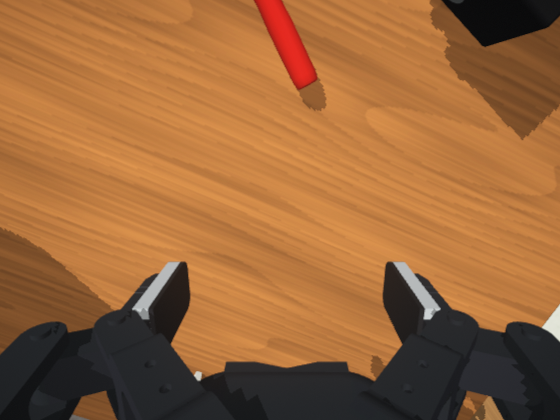

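```bash
python3 - <<'E'
import cv2
p=cv2.imread('pics/top0.png')
a=cv2.resize(p[150:270,150:265],None,fx=5,fy=5,interpolation=cv2.INTER_CUBIC)
cv2.imwrite('pics/c1.png',a)
b=cv2.resize(p[120:220,280:420],None,fx=5,fy=5,interpolation=cv2.INTER_CUBIC)
cv2.imwrite('pics/c2.png',b)
p=cv2.imread('pics/side0.png')
b=cv2.resize(p[140:340,195:425],None,fx=3,fy=3,interpolation=cv2.INTER_CUBIC)
cv2.imwrite('pics/c3.png',b)
E
```

```text
(no output)
```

View pics/c1.png

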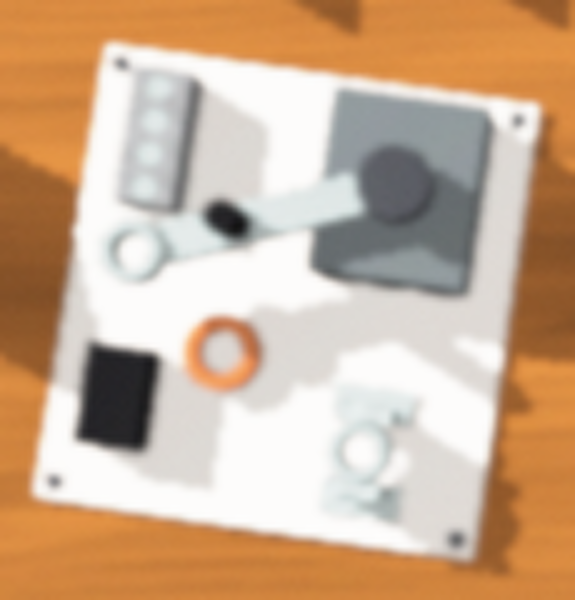

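View pics/c2.png

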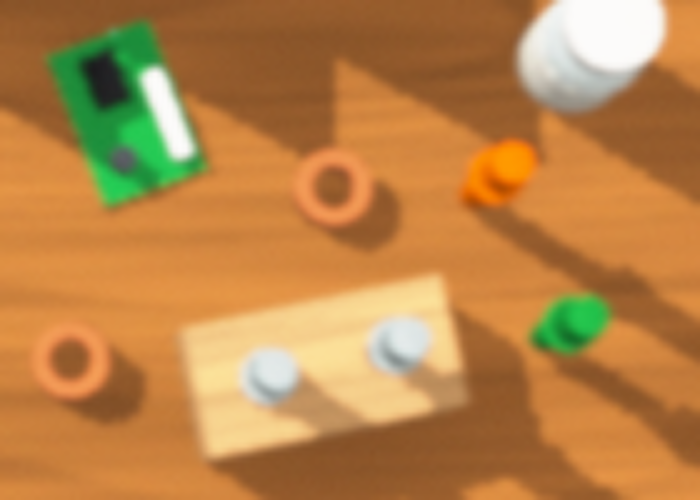

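View pics/c3.png

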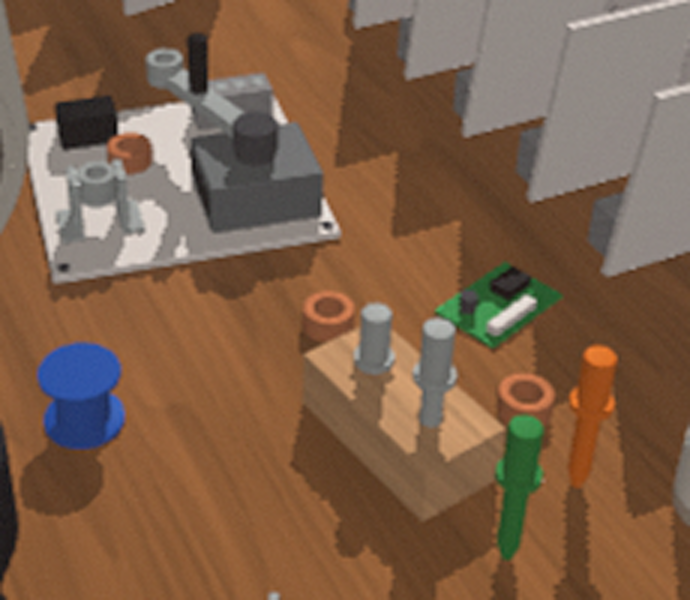

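Candidates for the long pin, in the side view: grey at (320,250), with its collar almost on the wood, so short; grey at (340,262), showing bare shank below the collar, so long; green at (368,303) and orange at (392,280), the look-alikes. I choose the grey one at (340,262), which is (361,188) in the top view. The close crop (c3) confirms it.

```bash
cat > m1.py <<'E'
from h import *
def cloud(n):
    f=np.load(f'pics/{n}.npz');d=f['d'];K,R,t=f['K'],f['R'],f['t'].ravel()
    v,u=np.mgrid[0:d.shape[0],0:d.shape[1]]
    q=np.stack([(u-K[0,2])*d/K[0,0],(v-K[1,2])*d/K[1,1],d],-1)
    return (q-t)@R, d>0, f['p']
if __name__=='__main__':
    for n in('top0','side0'):
        X,ok,p=cloud(n)
        print(n)
        for nm,(u0,v0,u1,v1) in dict(top0=dict(panel=(150,150,265,270),rack=(310,165,380,220)),side0=dict(rack=(290,230,362,310),panel=(200,145,310,235)))[n].items():
            x=X[v0:v1,u0:u1][ok[v0:v1,u0:u1]]
            hz,e=np.histogram(x[:,2],bins=np.arange(-.01,.16,.005)); print(nm,[(round(a*1000),int(h)) for a,h in zip(e,hz) if h>3])
        def mean(c,r,z0,z1):
            k=ok&(X[...,2]>z0)&(X[...,2]<z1)&(np.hypot(X[...,0]-c[0],X[...,1]-c[1])<r)
            v,u=np.nonzero(k); return X[k].mean(0).round(4) if k.any() else None, k.sum(), (u.mean().round(1),v.mean().round(1)) if k.any() else 0
        f=np.load(f'pics/{n}.npz')
        if n=='top0':
            for nm,(u,v) in dict(L=(361,188),S=(335,195),pivot=(229,187),eye=(178,200),post=(196,194),lug=(224,240),jar=(400,128),green=(395,184)).items(): print(nm,X[v,u].round(4))
E
python3 m1.py
```

```text
top0
panel [(-10, 156), (-5, 2036), (0, 3545), (5, 3288), (10, 1848), (15, 188), (20, 42), (25, 99), (30, 70), (35, 93), (40, 355), (45, 236), (50, 250), (55, 586), (60, 228), (65, 51), (70, 19), (75, 122), (80, 198), (85, 176), (90, 95), (95, 6), (110, 5), (125, 4), (130, 19), (135, 20)]
rack [(-10, 38), (-5, 771), (0, 1302), (5, 263), (10, 15), (15, 9), (20, 7), (25, 6), (30, 9), (35, 6), (40, 24), (45, 353), (50, 674), (55, 141), (60, 25), (65, 4), (85, 11), (90, 25), (95, 29), (100, 39), (110, 8), (125, 10), (130, 36), (135, 13)]
L [ 0.567  -0.2145  0.1347]
S [ 0.5535 -0.1532  0.1016]
pivot [0.5807 0.1175 0.0917]
eye [0.5567 0.2643 0.0039]
post [0.561  0.1968 0.1307]
lug [0.445  0.1398 0.0085]
jar [ 0.7227 -0.3256  0.1036]
green [ 0.5763 -0.3023  0.1235]
side0
rack [(-10, 4), (-5, 1972), (0, 761), (5, 169), (10, 190), (15, 235), (20, 117), (25, 112), (30, 107), (35, 114), (40, 110), (45, 1035), (50, 222), (55, 60), (60, 36), (65, 30), (70, 36), (75, 28), (80, 25), (85, 43), (90, 70), (95, 78), (100, 26), (105, 19), (110, 21), (115, 19), (120, 22), (125, 36), (130, 44)]
panel [(-10, 64), (-5, 3550), (0, 1135), (5, 2032), (10, 223), (15, 149), (20, 166), (25, 194), (30, 130), (35, 193), (40, 304), (45, 108), (50, 442), (55, 264), (60, 84), (65, 53), (70, 72), (75, 165), (80, 102), (85, 140), (90, 15), (95, 8), (100, 12), (105, 11), (110, 14), (115, 11), (120, 10), (125, 11), (130, 23)]
```

```bash
python3 - <<'E'
from h import *
for c in('top','side'):
    read_camera(c)
    for l in('long_pin','handle_grip','isolator','rack','short_pin','coil_a','lug_eye','handle_eye'):
        print(c,l,[(round(r['confidence'],2),np.round(r['xy'],1).tolist(),int(r['pixels'].sum())) for r in regions_of(c,l)][:5])
print(get_obs()['t'])
E
```

```text
top long_pin [(0.67, [355.8, 187.5], 96), (0.67, [204.0, 196.0], 648), (0.5, [393.4, 182.9], 119), (0.45, [379.3, 154.6], 133)]
top handle_grip [(0.8, [205.6, 196.6], 673)]
top isolator [(0.57, [206.1, 208.5], 7993)]
top rack []
top short_pin []
top coil_a [(0.59, [199.0, 216.9], 134), (0.29, [204.4, 191.6], 634)]
top lug_eye [(0.65, [207.9, 209.7], 7971)]
top handle_eye [(0.78, [206.7, 190.4], 580)]
side long_pin [(0.96, [393.6, 274.1], 480), (0.61, [337.3, 264.3], 346), (0.56, [368.8, 300.4], 489), (0.56, [236.6, 190.5], 166)]
side handle_grip [(0.67, [265.2, 173.9], 619)]
side isolator [(0.93, [253.9, 199.0], 5326)]
side rack [(0.64, [328.9, 284.4], 2220)]
side short_pin [(0.67, [318.5, 255.3], 288), (0.49, [237.1, 190.2], 161)]
side coil_a [(0.79, [305.4, 244.8], 231), (0.75, [369.1, 273.2], 268), (0.67, [236.5, 190.6], 157), (0.4, [438.5, 290.5], 1479)]
side lug_eye [(0.9, [252.7, 202.5], 5424)]
side handle_eye [(0.94, [263.8, 171.4], 657)]
1.05
```

```bash
python3 - <<'E'
import bench
print([x for x in dir(bench) if not x.startswith('__')], getattr(bench,'tcp_to_grasp',None))
from h import *
from scipy.spatial.transform import Rotation as Ro
o=get_obs(); q=np.array(o['orientation']); print(Ro.from_quat(q,scalar_first=True).as_matrix().round(3))
m=camera_model('wrist'); print('cam center',(-np.array(m['R']).T@np.array(m['t']).ravel()).round(3))
from m1 import cloud
X,ok,p=cloud('top0')
# panel by white colour
f=np.load('pics/top0.npz'); m=dict(intrinsics=f['K'],R=f['R'],t=f['t'])
# panel corners approx screw-holes/corners from crop (px = 150+c/5)
c=np.array([[105,43],[540,105],[475,560],[33,495]])/5+[150,150]
P=np.array([onplane(m,u,v,.008)[:2] for u,v in c]); print(P.round(4)); 
print([np.linalg.norm(P[i]-P[(i+1)%4]).round(4) for i in range(4)])
def px(cx,cy,ox,oy,h): return onplane(m,ox+cx/5,oy+cy/5,h).round(4)
print('eye',px(136,250,150,150,.088),'pivot',px(395,184,150,150,.092),'lug',px(366,449,150,150,.062),'post',px(222,214,150,150,.134))
print('L',px(410,338,280,120,.132),'S',px(276,372,280,120,.100),'green',px(588,316,280,120,.122))
# panel frame -> axes: yaw
R4=P; # corners order: (+x,+y),( +x,-y),(-x,-y),(-x,+y)
loc=np.array([[.06,.175],[.06,-.065],[-.19,-.065],[-.19,.175]])
a=loc-loc.mean(0); b=P-P.mean(0); U,_,V=np.linalg.svd(a.T@b); Rm=(U@V).T; 
yaw=np.arctan2(Rm[1,0],Rm[0,0]); piv=P.mean(0)-Rm@loc.mean(0); print('yaw',yaw,'pivot',piv,'lug',piv+Rm@[-.14,0])
E
```

```text
['IKError', 'camera_model', 'get_obs', 'hand_in', 'read_camera', 'regions_of', 'tcp_to_grasp'] 0.0187
[[ 0.     0.914  0.405]
 [-0.     0.405 -0.914]
 [-1.     0.     0.   ]]
cam center [ 0.268 -0.428  0.373]
[[0.6706 0.2819]
 [0.6313 0.0441]
 [0.3846 0.084 ]
 [0.4247 0.3224]]
[np.float64(0.241), np.float64(0.25), np.float64(0.2418), np.float64(0.2492)]
eye [0.5503 0.2514 0.088 ] pivot [0.5812 0.1174 0.092 ] lug [0.4457 0.137  0.062 ] post [0.5638 0.2003 0.134 ]
L [ 0.5682 -0.2175  0.132 ] S [ 0.5552 -0.154   0.1   ] green [ 0.5783 -0.3092  0.122 ]
yaw -0.16332919122016193 pivot [0.58299089 0.11829196] lug [0.44485409 0.14105652]
```

```bash
cat > plan.py <<'E'
from h import *
def pose():
    o=get_obs(); q=o['orientation']; from scipy.spatial.transform import Rotation as Ro
    M=Ro.from_quat(np.array(q),scalar_first=True).as_matrix(); return np.array(o['ee_pos']),np.arctan2(M[1,2],M[0,2]),o,M
def rows(way,p=None,a=None):
    """way: list of (x,y,z,jawdeg) per row"""
    if p is None: p,a,_,_=pose()
    out=[];lin=[];tw=[]
    for x,y,z,j in way:
        d=np.array([x,y,z])-p; Y=np.array([-np.sin(a),np.cos(a),0]);Z=np.array([np.cos(a),np.sin(a),0])
        l=np.round(np.array([-d[2],d@Y,d@Z])/.05,3); t=round(-(j-np.degrees(a))/5,2)
        lin.append(l.tolist()); tw.append(t)
        p=p+(-.05*l[0]*np.array([0,0,1])+.05*l[1]*Y+.05*l[2]*Z); a=a-np.radians(5*t)
    for i in range(0,len(lin),8): print('linear',lin[i:i+8],'\ntwist',tw[i:i+8])
def line(p0,p1,n): return [tuple(np.array(p0)+(np.array(p1)-np.array(p0))*(i+1)/n) for i in range(n)]
def here(): p,a,_,_=pose(); return (*p,np.degrees(a))
def show():
    p,a,o,M=pose(); print('t',round(o['t'],2),'p',p.round(4),'jaw',np.degrees(a).round(1),'tilt',M[2,0].round(4),'gap',round(o['finger_gap'],4),'F',np.round(o['contact_force'],1),'q',np.round(o['qpos'],2))
E
python3 - <<'E'
from plan import *
show(); rows(line(here(),(.51,.15,.24,12.5),18))
E
```

```text
t 1.05 p [ 0.2024 -0.4572  0.2313] jaw -66.1 tilt -1.0 gap 0.0849 F [-0.7 -0.5 -1.3] q [-1.15  0.24  0.01  1.34  0.    1.57]
linear [[-0.01, 0.586, -0.479], [-0.009, 0.62, -0.432], [-0.01, 0.651, -0.384], [-0.01, 0.679, -0.334], [-0.009, 0.702, -0.281], [-0.01, 0.722, -0.226], [-0.009, 0.737, -0.171], [-0.01, 0.747, -0.114]] 
twist [np.float64(-0.87), np.float64(-0.88), np.float64(-0.87), np.float64(-0.87), np.float64(-0.88), np.float64(-0.87), np.float64(-0.88), np.float64(-0.87)]
linear [[-0.01, 0.754, -0.056], [-0.009, 0.757, 0.0], [-0.01, 0.754, 0.059], [-0.01, 0.747, 0.115], [-0.009, 0.737, 0.172], [-0.01, 0.721, 0.228], [-0.009, 0.701, 0.282], [-0.01, 0.679, 0.335]] 
twist [np.float64(-0.87), np.float64(-0.88), np.float64(-0.87), np.float64(-0.87), np.float64(-0.88), np.float64(-0.87), np.float64(-0.87), np.float64(-0.88)]
linear [[-0.01, 0.65, 0.385], [-0.009, 0.62, 0.434]] 
twist [np.float64(-0.87), np.float64(-0.87)]
```

{"fn": "arm_command", "kwargs": {
  "hand": [60,60,60,60,60,60,60,60],
  "linear": [
    [-0.01,0.59,-0.48],
    [-0.01,0.62,-0.43],
    [-0.01,0.65,-0.38],
    [-0.01,0.68,-0.33],
    [-0.01,0.7,-0.28],
    [-0.01,0.72,-0.23],
    [-0.01,0.74,-0.17],
    [-0.01,0.75,-0.11]
  ],
  "twist": [-0.87,-0.87,-0.87,-0.87,-0.87,-0.87,-0.87,-0.87]
}}

```text
t: 1.85
ee_pos: [0.3404, -0.1863, 0.2356]
orientation: [0.681, 0.19, 0.681, -0.19]
contact_force: [1.1, 0.0, 0.6]
finger_gap: 0.0511
```

{"fn": "arm_command", "kwargs": {
  "hand": [50,50,50,50,50,50,50,50],
  "linear": [
    [-0.01,0.75,-0.06],
    [-0.01,0.76,0],
    [-0.01,0.75,0.06],
    [-0.01,0.75,0.12],
    [-0.01,0.74,0.17],
    [-0.01,0.72,0.23],
    [-0.01,0.7,0.28],
    [-0.01,0.68,0.34]
  ],
  "twist": [-0.87,-0.87,-0.87,-0.87,-0.87,-0.87,-0.87,-0.87]
}}

```text
t: 2.65
ee_pos: [0.4784, 0.0833, 0.2394]
orientation: [0.707, -0.023, 0.707, 0.023]
contact_force: [1.1, 0.0, 0.4]
finger_gap: 0.0428
```

{"fn": "arm_command", "kwargs": {
  "hand": [50,50,50],
  "linear": [
    [-0.01,0.65,0.38],
    [-0.01,0.62,0.43],
    [0,0,0]
  ],
  "twist": [-0.87,-0.87,0]
}}

```text
t: 2.95
ee_pos: [0.5135, 0.1527, 0.2396]
orientation: [0.703, -0.077, 0.703, 0.077]
contact_force: [-0.1, -0.3, -0.7]
finger_gap: 0.0428
```

```bash
python3 - <<'E'
from plan import *
show(); snap('wrist','w1'); snap('top','top1')
E
```

```text
t 2.95 p [0.5135 0.1527 0.2396] jaw 12.5 tilt -1.0 gap 0.0428 F [-0.1 -0.3 -0.7] q [0.29 0.31 0.12 1.38 0.   1.64]
```

View pics/w1.png

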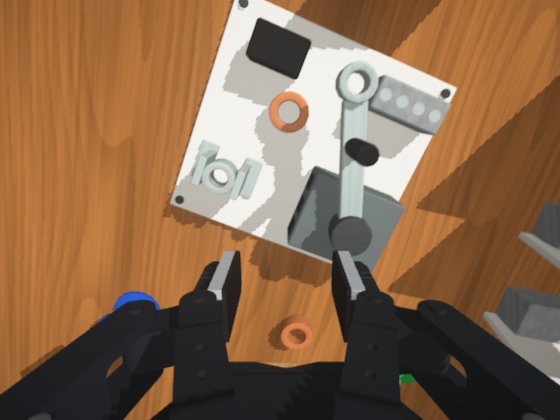

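The wrist view shows the handle eye at (357,83), the post top at about (368,153), the lug ring at (219,177) and the pivot hub at (350,236). I'll measure them precisely and compare with the top view.

```bash
python3 - <<'E'
import cv2
p=cv2.imread('pics/w1.png')
cv2.imwrite('pics/w1c.png',cv2.resize(p[50:260,190:430],None,fx=2.8,fy=2.8,interpolation=cv2.INTER_CUBIC))
from m1 import *
X,ok,_=cloud('w1')
for nm,(u,v) in dict(eye_rim=(341,83),eye_rim2=(373,83),post=(369,153),pivot=(350,236),lugrim=(206,177),lugrim2=(233,177),bar=(352,180)).items(): print(nm,X[v-1:v+2,u-1:u+2].reshape(-1,3).mean(0).round(4))
E
```

```text
eye_rim [0.5382 0.253  0.0872]
eye_rim2 [0.5643 0.2588 0.0874]
post [0.5651 0.2053 0.1332]
pivot [0.5826 0.1221 0.0868]
lugrim [0.4346 0.1427 0.0606]
lugrim2 [0.4607 0.1486 0.0614]
bar [0.5716 0.1739 0.0791]
```

View pics/w1c.png

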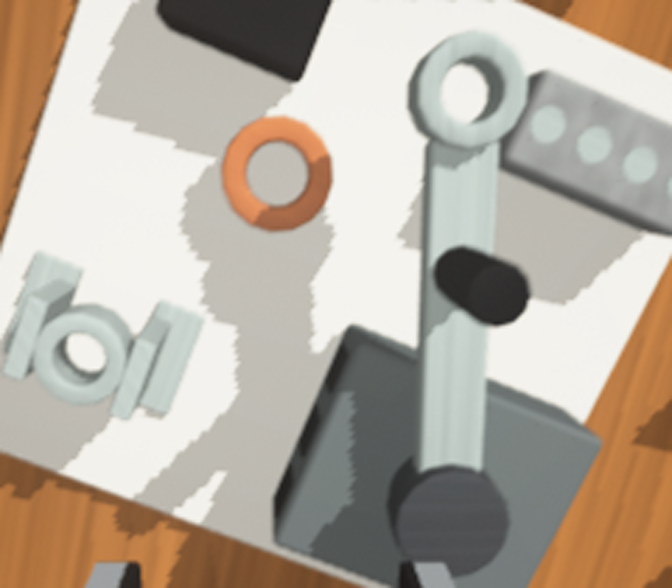

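```bash
python3 - <<'E'
from h import *
f=np.load('pics/w1.npz'); m=dict(intrinsics=f['K'],R=f['R'],t=f['t'])
for nm,(u,v,h) in dict(eye=(356.4,81.4,.088),post=(368.6,154.3,.134),lug=(218.6,175.7,.062),piv=(351.4,236.4,.088)).items(): print(nm,onplane(m,u,v,h).round(4))
E
```

```text
eye [0.5503 0.2569 0.088 ]
post [0.5649 0.2043 0.134 ]
lug [0.4467 0.147  0.062 ]
piv [0.5837 0.1224 0.088 ]
```

```bash
python3 - <<'E'
from plan import *
w=line(here(),(.565,.2035,.24,12.9),2)
w+=line(w[-1],(.565,.2035,.094,12.9),5)
rows(w)
E
```

```text
linear [[-0.003, 0.415, 0.635], [-0.002, 0.412, 0.638], [0.584, -0.0, -0.0], [0.584, -0.0, -0.0], [0.584, -0.0, -0.0], [0.584, -0.0, -0.0], [0.584, -0.0, -0.0]] 
twist [np.float64(-0.07), np.float64(-0.06), np.float64(-0.0), np.float64(-0.0), np.float64(-0.0), np.float64(-0.0), np.float64(-0.0)]
```

{"fn": "arm_command", "kwargs": {
  "hand": [55,55,55,55,55,55,55,55],
  "linear": [
    [0,0.41,0.63],
    [0,0.41,0.64],
    [0,0,0],
    [0.58,0,0],
    [0.58,0,0],
    [0.58,0,0],
    [0.58,0,0],
    [0.58,0,0]
  ],
  "twist": [-0.06,-0.06,0,0,0,0,0,0]
}}

```text
t: 3.85
ee_pos: [0.5644, 0.2006, 0.0949]
orientation: [0.703, -0.078, 0.703, 0.078]
contact_force: [1.4, 0.2, 0.1]
finger_gap: 0.047
```

{"fn": "arm_command", "kwargs": {
  "hand": [36,36],
  "linear": [
    [0,0,0],
    [0,0,0]
  ],
  "twist": [0,0]
}}

```text
t: 4.05
ee_pos: [0.5646, 0.2012, 0.0959]
orientation: [0.702, -0.078, 0.703, 0.078]
contact_force: [0.0, -0.1, -0.0]
finger_gap: 0.0307
```

```bash
python3 - <<'E'
from plan import *
show(); snap('wrist','w2'); snap('side','s2')
import cv2
a=cv2.imread('pics/s2.png')[90:260,170:340]; cv2.imwrite('pics/s2c.png',cv2.resize(a,None,fx=3.4,fy=3.4,interpolation=cv2.INTER_CUBIC))
E
```

```text
t 4.05 p [0.5646 0.2012 0.0959] jaw 12.7 tilt -1.0 gap 0.0307 F [ 0.  -0.1 -0. ] q [ 0.34  0.52  0.06  1.11 -0.    1.69]
```

View pics/w2.png

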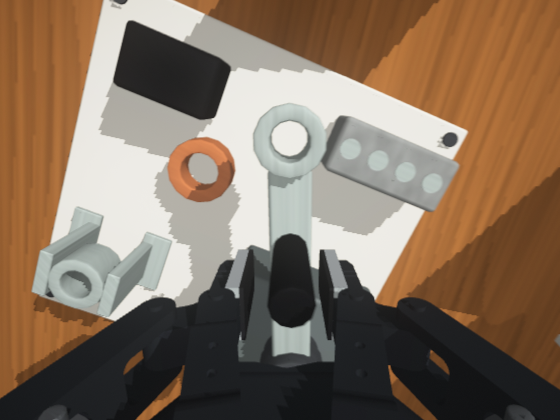

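View pics/s2c.png

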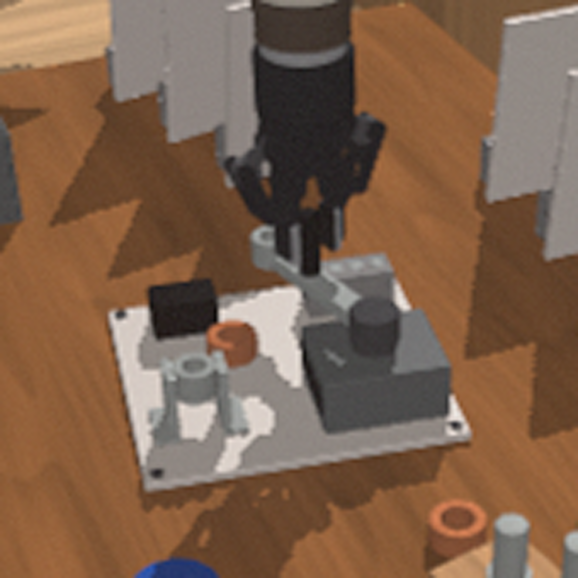

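```bash
python3 - <<'E'
from plan import *
f=np.load('pics/w2.npz'); m=dict(intrinsics=f['K'],R=f['R'],t=f['t'])
print(onplane(m,290,139,.088),onplane(m,78,275,.062))
w=[]
for th in np.linspace(102.7,168,15)[1:]:
    w.append((.583+.085*np.cos(np.radians(th)),.121+.085*np.sin(np.radians(th)),.095,th-90))
rows(w)
E
```

```text
[0.55284744 0.25917978 0.088     ] [0.44883238 0.1522755  0.062     ]
linear [[0.053, 0.035, -0.172], [-0.0, -0.006, -0.138], [-0.0, -0.005, -0.138], [-0.0, -0.006, -0.139], [-0.0, -0.006, -0.138], [-0.0, -0.005, -0.138], [-0.0, -0.006, -0.138], [-0.0, -0.006, -0.139]] 
twist [np.float64(-0.93), np.float64(-0.93), np.float64(-0.93), np.float64(-0.94), np.float64(-0.93), np.float64(-0.93), np.float64(-0.93), np.float64(-0.94)]
linear [[-0.0, -0.005, -0.138], [-0.0, -0.006, -0.138], [-0.0, -0.006, -0.138], [-0.0, -0.005, -0.138], [-0.0, -0.006, -0.139], [-0.0, -0.005, -0.138]] 
twist [np.float64(-0.93), np.float64(-0.93), np.float64(-0.94), np.float64(-0.93), np.float64(-0.93), np.float64(-0.93)]
```

{"fn": "arm_command", "kwargs": {
  "hand": [36,36,36,36,36,36,36,36],
  "linear": [
    [0.02,0.03,-0.17],
    [0,-0.006,-0.138],
    [0,-0.006,-0.138],
    [0,-0.006,-0.138],
    [0,-0.006,-0.138],
    [0,-0.006,-0.138],
    [0,-0.006,-0.138],
    [0,-0.006,-0.138]
  ],
  "twist": [-0.93,-0.93,-0.93,-0.93,-0.93,-0.93,-0.93,-0.93]
}}

```text
t: 4.95
ee_pos: [0.5189, 0.176, 0.097]
orientation: [0.642, -0.3, 0.638, 0.3]
contact_force: [0.7, -0.4, 0.4]
finger_gap: 0.0308
```

{"fn": "arm_command", "kwargs": {
  "hand": [36,36,36,36,36,36],
  "linear": [
    [0,-0.006,-0.138],
    [0,-0.006,-0.138],
    [0,-0.006,-0.138],
    [0,-0.006,-0.138],
    [0,-0.006,-0.138],
    [0,0,0]
  ],
  "twist": [-0.93,-0.93,-0.93,-0.93,-0.93,0]
}}

```text
t: 5.55
ee_pos: [0.502, 0.1451, 0.0966]
orientation: [0.569, -0.422, 0.567, 0.421]
contact_force: [0.1, 0.7, -0.2]
finger_gap: 0.0306
```

```bash
python3 - <<'E'
from plan import *
show(); snap('wrist','w3')
E
```

```text
t 5.55 p [0.502  0.1451 0.0966] jaw 73.2 tilt -1.0 gap 0.0306 F [ 0.1  0.7 -0.2] q [ 0.28  0.38 -0.17  1.02 -0.    0.58]
```

View pics/w3.png

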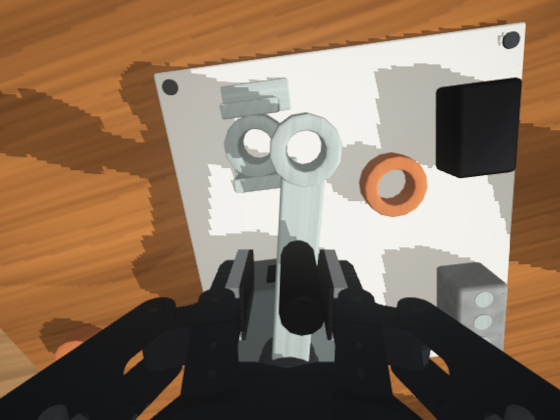

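{"fn": "arm_command", "kwargs": {
  "hand": [36,36,36],
  "linear": [
    [0,-0.004,-0.1],
    [0,-0.004,-0.1],
    [0,0,0]
  ],
  "twist": [-0.7,-0.7,0]
}}

```text
t: 5.9
ee_pos: [0.4993, 0.1357, 0.0954]
orientation: [0.542, -0.455, 0.541, 0.455]
contact_force: [-0.5, -0.1, -0.5]
finger_gap: 0.0306
```

{"fn": "arm_command", "kwargs": {
  "hand": [36,36],
  "linear": [
    [0,0,-0.06],
    [0,0,0]
  ],
  "twist": [0,0]
}}

```text
t: 6.1
ee_pos: [0.4984, 0.1328, 0.0947]
orientation: [0.541, -0.455, 0.541, 0.455]
contact_force: [0.8, 1.6, 0.5]
finger_gap: 0.0308
```

```bash
python3 - <<'E'
from plan import *
show(); snap('wrist','w4')
E
```

```text
t 6.1 p [0.4984 0.1328 0.0947] jaw 80.2 tilt -1.0 gap 0.0308 F [0.8 1.6 0.5] q [ 0.26  0.37 -0.19  1.01  0.    0.43]
```

View pics/w4.png

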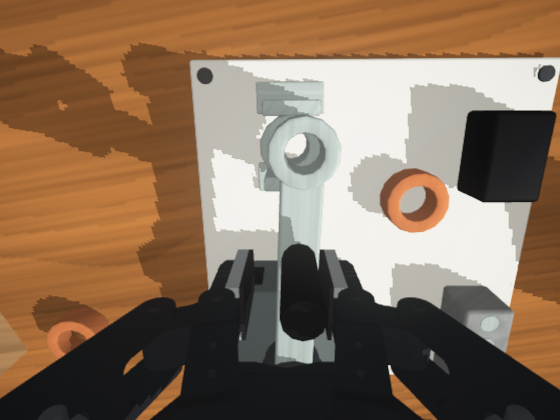

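{"fn": "arm_command", "kwargs": {
  "hand": [36,36,36],
  "linear": [
    [0,0,-0.06],
    [0,0,-0.04],
    [0,0,0]
  ],
  "twist": [-0.2,-0.1,0]
}}

```text
t: 6.45
ee_pos: [0.4973, 0.1278, 0.0944]
orientation: [0.535, -0.462, 0.535, 0.463]
contact_force: [-0.0, 1.6, 0.9]
finger_gap: 0.0305
```

{"fn": "arm_command", "kwargs": {
  "hand": [36,36],
  "linear": [
    [0,0,-0.04],
    [0,0,0]
  ],
  "twist": [0,0]
}}

```text
t: 6.65
ee_pos: [0.4973, 0.1277, 0.0943]
orientation: [0.536, -0.462, 0.533, 0.464]
contact_force: [-0.2, 7.2, -2.2]
finger_gap: 0.0307
```

```bash
python3 - <<'E'
from plan import *
show(); snap('wrist','w5')
E
```

```text
t 6.65 p [0.4973 0.1277 0.0943] jaw 81.8 tilt -1.0 gap 0.0307 F [-0.2  7.2 -2.2] q [ 0.25  0.37 -0.19  1.01  0.    0.39]
```

View pics/w5.png

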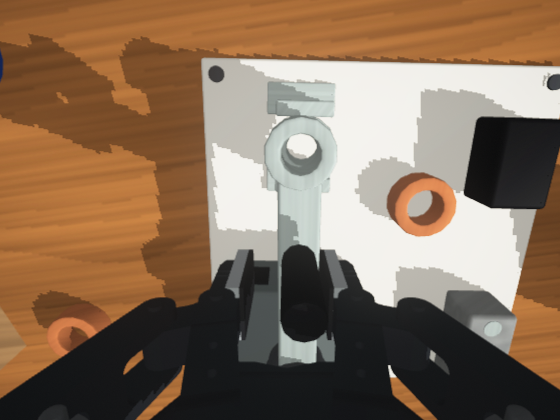

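{"fn": "arm_command", "kwargs": {
  "hand": [50,50,50,50,50,50,50,50],
  "linear": [
    [0,0,0.15],
    [0,0,0],
    [-0.5,0,0],
    [-0.6,0,0],
    [-0.6,0,0],
    [-0.6,0,0],
    [-0.6,0,0],
    [0,0,0]
  ],
  "twist": [0,0,0,0,0,0,0,0]
}}

```text
t: 7.5
ee_pos: [0.5003, 0.1333, 0.2438]
orientation: [0.537, -0.464, 0.532, 0.461]
contact_force: [0.9, 0.6, 0.3]
finger_gap: 0.0426
```

```bash
python3 - <<'E'
from plan import *
show(); snap('wrist','w6'); snap('top','top6'); snap('side','side6')
import cv2
p=cv2.imread('pics/w6.png'); cv2.imwrite('pics/w6c.png',cv2.resize(p[80:230,200:400],None,fx=4,fy=4,interpolation=cv2.INTER_CUBIC))
p=cv2.imread('pics/top6.png'); cv2.imwrite('pics/top6c.png',cv2.resize(p[150:270,150:265],None,fx=5,fy=5,interpolation=cv2.INTER_CUBIC))
E
```

```text
t 7.5 p [0.5003 0.1333 0.2438] jaw 81.7 tilt -1.0 gap 0.0426 F [0.9 0.6 0.3] q [ 0.26  0.26  0.07  1.37 -0.    0.41]
```

View pics/w6c.png

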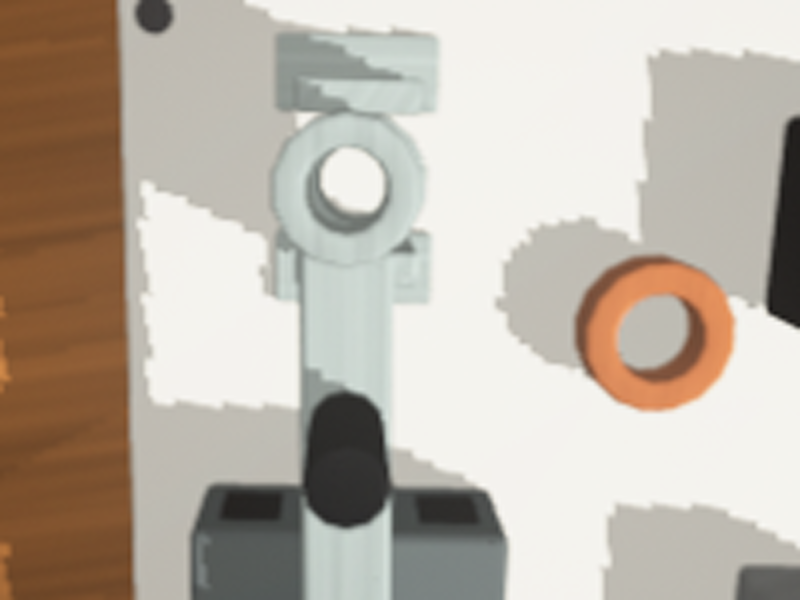

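View pics/top6c.png

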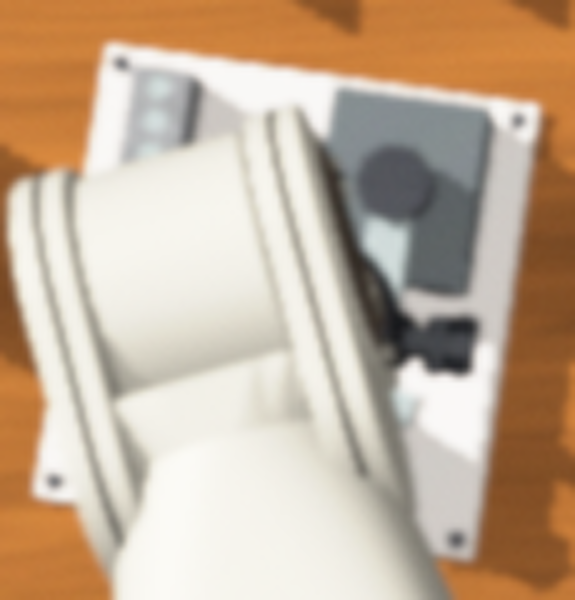

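View pics/side6.png

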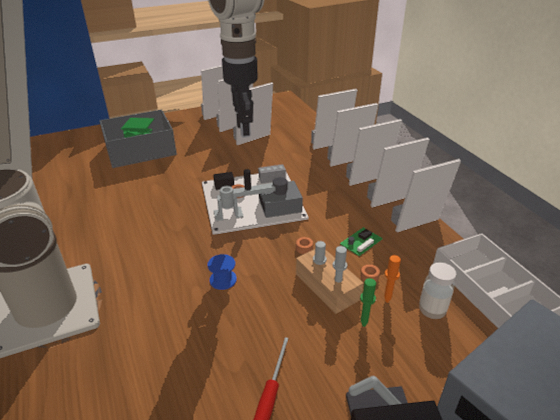

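```bash
python3 - <<'E'
from h import *
def M(n):
    f=np.load(f'pics/{n}.npz'); return dict(intrinsics=f['K'],R=f['R'],t=f['t'])
w1,w6,w5,top,side=M('w1'),M('w6'),M('w5'),M('top0'),M('side6')
print('eye w6',onplane(w6,287.2,126.7,.088),'w5',onplane(w5,301,152,.088))
print('post w6',onplane(w6,200+346/4,80+487/4,.134))
print('screw w1',onplane(w1,179.5,199.5,.009),'w6',onplane(w6,238.5,83.5,.009),'top',onplane(top,150+456/5,150+540/5,.009))
print('coil w1',onplane(w1,190+277/2.8,50+174/2.8,.028),'w6',onplane(w6,363.8,163,.028),'top',onplane(top,150+224/5,150+353/5,.028))
p=cv2.imread('pics/side6.png'); cv2.imwrite('pics/s6c.png',cv2.resize(p[150:240,195:315],None,fx=6,fy=6,interpolation=cv2.INTER_CUBIC))
E
```

```text
eye w6 [0.4453835  0.14276313 0.088     ] w5 [0.44480675 0.14192943 0.088     ]
post w6 [0.49973868 0.13397281 0.134     ]
screw w1 [0.39826354 0.09663393 0.009     ] w6 [0.39824468 0.09758732 0.009     ] top [0.39556856 0.09402371 0.009     ]
coil w1 [0.50143664 0.22020693 0.028     ] w6 [0.49930922 0.21959107 0.028     ] top [0.49854824 0.21549091 0.028     ]
```

View pics/s6c.png

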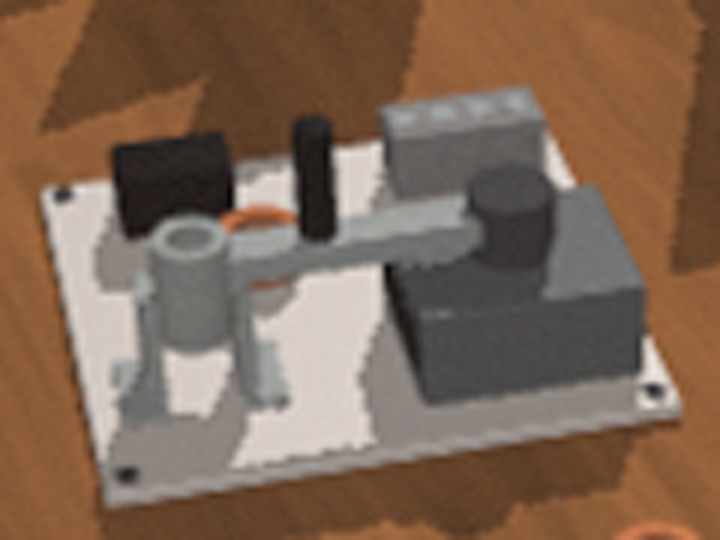

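```bash
python3 - <<'E'
from plan import *
rows(line(here(),(.60,-.21,.26,81.7),9))
E
```

```text
linear [[-0.048, -0.335, -0.721], [-0.047, -0.335, -0.721], [-0.048, -0.335, -0.72], [-0.048, -0.335, -0.721], [-0.047, -0.335, -0.721], [-0.048, -0.335, -0.721], [-0.048, -0.335, -0.721], [-0.047, -0.336, -0.721]] 
twist [np.float64(0.0), np.float64(0.0), np.float64(0.0), np.float64(0.0), np.float64(0.0), np.float64(0.0), np.float64(0.0), np.float64(0.0)]
linear [[-0.048, -0.335, -0.72]] 
twist [np.float64(0.0)]
```

{"fn": "arm_command", "kwargs": {
  "hand": [50,50,50,50,50,50,50,50],
  "linear": [
    [-0.05,-0.335,-0.72],
    [-0.05,-0.335,-0.72],
    [-0.05,-0.335,-0.72],
    [-0.05,-0.335,-0.72],
    [-0.05,-0.335,-0.72],
    [-0.05,-0.335,-0.72],
    [-0.05,-0.335,-0.72],
    [-0.05,-0.335,-0.72]
  ],
  "twist": [0,0,0,0,0,0,0,0]
}}

```text
t: 8.45
ee_pos: [0.5884, -0.1727, 0.2571]
orientation: [0.534, -0.461, 0.536, 0.464]
contact_force: [0.4, 0.2, 0.6]
finger_gap: 0.043
```

{"fn": "arm_command", "kwargs": {
  "hand": [50,50,50],
  "linear": [
    [-0.05,-0.335,-0.72],
    [0,0,0],
    [0,0,0]
  ],
  "twist": [0,0,0]
}}

```text
t: 8.75
ee_pos: [0.5996, -0.2099, 0.2591]
orientation: [0.534, -0.461, 0.536, 0.464]
contact_force: [-0.1, -0.2, -0.2]
finger_gap: 0.0427
```

```bash
python3 - <<'E'
from plan import *
show(); snap('wrist','w7')
E
```

```text
t 8.75 p [ 0.5996 -0.2099  0.2591] jaw 81.6 tilt -1.0 gap 0.0427 F [-0.1 -0.2 -0.2] q [-0.34  0.52  0.49  1.54  0.   -0.19]
```

View pics/w7.png

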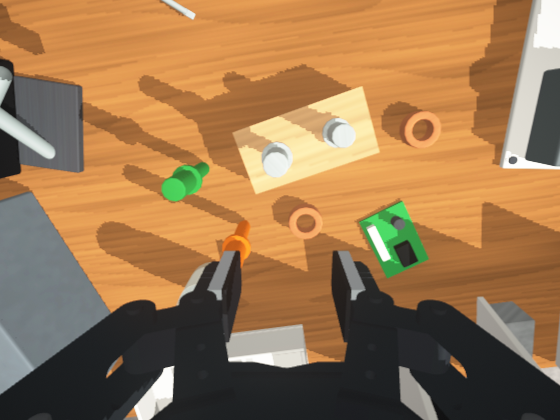

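The wrist view shows the long pin's top at about (277,159), near the green look-alike at (180,185), and the short pin at (342,133).

```bash
python3 - <<'E'
from m1 import *
X,ok,p=cloud('w7')
f=np.load('pics/w7.npz'); m=dict(intrinsics=f['K'],R=f['R'],t=f['t'])
cv2.imwrite('pics/w7c.png',cv2.resize(p[100:200,230:380],None,fx=5,fy=5,interpolation=cv2.INTER_CUBIC))
for (u,v,z) in ((277,159,.132),(342,133,.1)):
    k=ok&(abs(X[...,2]-z)<.007); vv,uu=np.nonzero(k); s=np.hypot(uu-u,vv-v)<22
    print(X[vv[s],uu[s]].mean(0).round(4),s.sum(),uu[s].mean(),vv[s].mean(),onplane(m,uu[s].mean(),vv[s].mean(),z).round(4))
E
```

```text
[ 0.5691 -0.2149  0.131 ] 535 274.4355140186916 163.54018691588786 [ 0.5689 -0.2148  0.132 ]
[ 0.5576 -0.1528  0.099 ] 467 341.87580299785867 135.10278372591006 [ 0.5574 -0.153   0.1   ]
```

View pics/w7c.png

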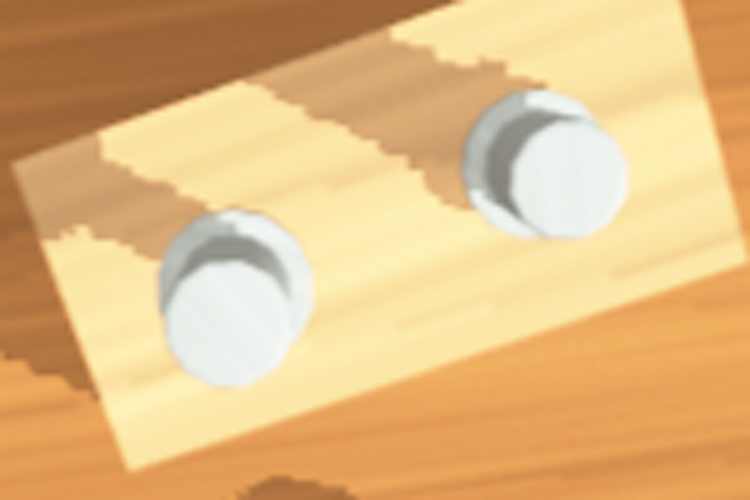

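```bash
python3 - <<'E'
from plan import *
w=line(here(),(.5686,-.2144,.255,81.7),1)+[(.5686,-.2144,.255,81.7)]
w+=line(w[-1],(.5686,-.2144,.098,81.7),4)
rows(w)
E
```

```text
linear [[0.095, 0.599, -0.198], [-0.0, 0.0, 0.0], [0.785, 0.0, 0.0], [0.785, 0.0, 0.0], [0.785, 0.0, 0.0], [0.785, 0.0, 0.0]] 
twist [np.float64(-0.0), np.float64(-0.0), np.float64(-0.0), np.float64(-0.0), np.float64(-0.0), np.float64(-0.0)]
```

{"fn": "arm_command", "kwargs": {
  "hand": [50,50,50,50,50,50],
  "linear": [
    [0.1,0.6,-0.2],
    [0,0,0],
    [0.7,0,0],
    [0.7,0,0],
    [0.7,0,0],
    [0,0,0]
  ],
  "twist": [0,0,0,0,0,0]
}}

```text
t: 9.4
ee_pos: [0.5658, -0.2119, 0.1465]
orientation: [0.532, -0.46, 0.536, 0.467]
contact_force: [-0.1, 0.5, -0.5]
finger_gap: 0.0428
```

```bash
python3 - <<'E'
from plan import *
show(); snap('wrist','w8')
E
```

```text
t 9.4 p [ 0.5658 -0.2119  0.1465] jaw 81.8 tilt -0.9999 gap 0.0428 F [-0.1  0.5 -0.5] q [-0.36  0.5   0.16  1.24  0.   -0.22]
```

View pics/w8.png

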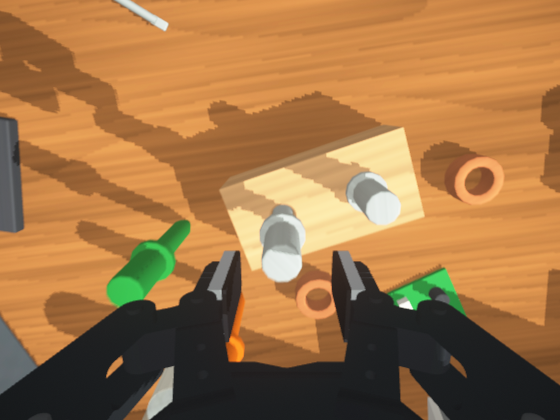

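```bash
python3 - <<'E'
from plan import *
f=np.load('pics/w8.npz'); m=dict(intrinsics=f['K'],R=f['R'],t=f['t'])
print(onplane(m,281.7,263,.132), proj(m,(.5658,-.2119,.1465)), proj(m,(.5658,-.2119,.132)))
f=np.load('pics/w7.npz'); m=dict(intrinsics=f['K'],R=f['R'],t=f['t'])
print(onplane(m,275.6,164.6,.132))
rows([(.5685,-.2138,.098,81.7)])
E
```

```text
[ 0.56986646 -0.21480699  0.132     ] [286.24652914 267.91604843] [286.11484716 255.14248239]
[ 0.56994781 -0.21403992  0.132     ]
linear [[1.034, -0.019, -0.019]] 
twist [np.float64(0.03)]
```

{"fn": "arm_command", "kwargs": {
  "hand": [50,50,50,25,0,0,0,0],
  "linear": [
    [0.3,-0.09,-0.04],
    [0.67,0,0],
    [0,0,0],
    [0,0,0],
    [0,0,0],
    [0,0,0],
    [0,0,0],
    [0,0,0]
  ],
  "twist": [0,0,0,0,0,0,0,0]
}}

```text
t: 10.25
ee_pos: [0.5748, -0.2176, 0.1052]
orientation: [0.535, -0.464, 0.534, 0.462]
contact_force: [-0.3, 1.1, 6.2]
finger_gap: 0.0202
```

```bash
python3 - <<'E'
from plan import *
show(); snap('wrist','w9')
E
```

```text
t 10.25 p [ 0.5748 -0.2176  0.1052] jaw 81.7 tilt -1.0 gap 0.0202 F [-0.3  1.1  6.2] q [-0.36  0.54  0.11  1.14  0.   -0.22]
```

View pics/w9.png

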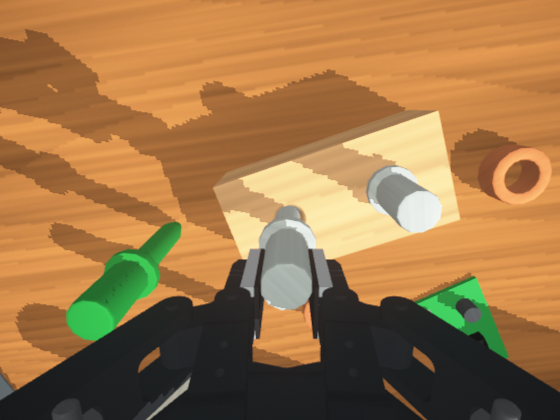

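{"fn": "arm_command", "kwargs": {
  "hand": [0,0,0],
  "linear": [
    [0,0,0],
    [0,0,0],
    [0,0,0]
  ],
  "twist": [0,0,0]
}}

```text
t: 10.6
ee_pos: [0.5749, -0.2176, 0.1052]
orientation: [0.535, -0.464, 0.534, 0.462]
contact_force: [0.4, 1.2, 6.5]
finger_gap: 0.0202
```

```bash
python3 - <<'E'
from plan import *
show(); snap('wrist','w10');snap('side','s10');
p=cv2.imread('pics/s10.png'); cv2.imwrite('pics/s10c.png',cv2.resize(p[160:340,250:430],None,fx=3.3,fy=3.3,interpolation=cv2.INTER_CUBIC))
m=camera_model('wrist'); p_,a,_,_=pose(); print(proj(m,(*p_[:2],.132)),proj(m,p_))
E
```

```text
t 10.6 p [ 0.5749 -0.2176  0.1052] jaw 81.7 tilt -1.0 gap 0.0202 F [0.4 1.2 6.5] q [-0.36  0.54  0.11  1.14  0.   -0.22]
[286.51125018 299.68390655] [286.36352069 268.07947305]
```

View pics/s10c.png

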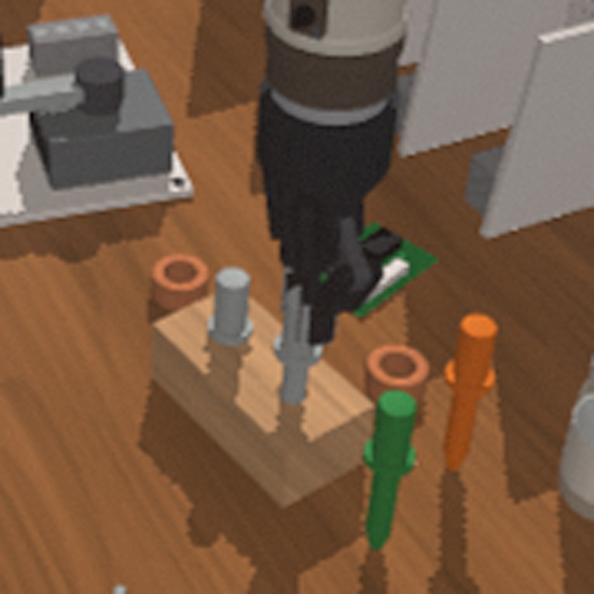

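{"fn": "arm_command", "kwargs": {
  "hand": [45,45,35,30,30,0,0,0],
  "linear": [
    [0,0,0],
    [0,0.1,0.04],
    [0,0,0],
    [0,0,0],
    [0,0,0],
    [0,0,0],
    [0,0,0],
    [0,0,0]
  ],
  "twist": [0,0,0,0,0,0,0,0]
}}

```text
t: 11.5
ee_pos: [0.569, -0.2149, 0.1033]
orientation: [0.535, -0.463, 0.535, 0.463]
contact_force: [-0.7, -0.0, 1.5]
finger_gap: 0.0202
```

```bash
python3 - <<'E'
from plan import *
show(); snap('wrist','w11')
m=camera_model('wrist'); p_,a,_,_=pose(); print(proj(m,(*p_[:2],.132)))
p=cv2.imread('pics/w11.png'); cv2.imwrite('pics/w11c.png',cv2.resize(p[180:360,190:380],None,fx=3.3,fy=3.3,interpolation=cv2.INTER_CUBIC))
E
```

```text
t 11.5 p [ 0.569  -0.2149  0.1033] jaw 81.7 tilt -1.0 gap 0.0202 F [-0.7 -0.   1.5] q [-0.36  0.53  0.1   1.14 -0.   -0.22]
[286.50180091 302.06015134]
```

View pics/w11c.png

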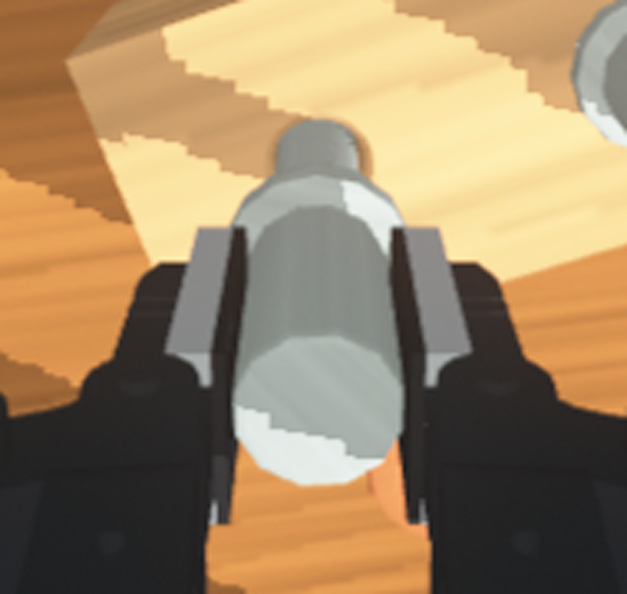

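{"fn": "arm_command", "kwargs": {
  "hand": [0,0,0,0,0,0,0],
  "linear": [
    [-0.3,0,0],
    [-0.6,0,0],
    [-0.7,0,0],
    [-0.7,0,0],
    [-0.7,0,0],
    [-0.3,0,0],
    [0,0,0]
  ],
  "twist": [0,0,0,0,0,0,0]
}}

```text
t: 12.25
ee_pos: [0.5703, -0.2151, 0.2711]
orientation: [0.536, -0.464, 0.534, 0.461]
contact_force: [-0.0, 0.0, -2.5]
finger_gap: 0.0202
```

```bash
python3 - <<'E'
from plan import *
show(); snap('side','s12')
p=cv2.imread('pics/s12.png'); cv2.imwrite('pics/s12c.png',cv2.resize(p[110:320,230:430],None,fx=2.8,fy=2.8,interpolation=cv2.INTER_CUBIC))
rows(line(here(),(.4453,.1425,.27,81.7),10))
E
```

```text
t 12.25 p [ 0.5703 -0.2151  0.2711] jaw 81.7 tilt -1.0 gap 0.0202 F [-0.   0.  -2.5] q [-0.36  0.45  0.41  1.52  0.   -0.22]
linear [[-0.002, 0.348, 0.671], [-0.003, 0.349, 0.672], [-0.002, 0.348, 0.671], [-0.003, 0.348, 0.672], [-0.002, 0.349, 0.671], [-0.003, 0.348, 0.672], [-0.002, 0.349, 0.671], [-0.003, 0.348, 0.671]] 
twist [np.float64(0.0), np.float64(0.0), np.float64(0.0), np.float64(0.0), np.float64(0.0), np.float64(0.0), np.float64(0.0), np.float64(0.01)]
linear [[-0.002, 0.349, 0.671], [-0.003, 0.349, 0.672]] 
twist [np.float64(-0.0), np.float64(-0.0)]
```

View pics/s12c.png

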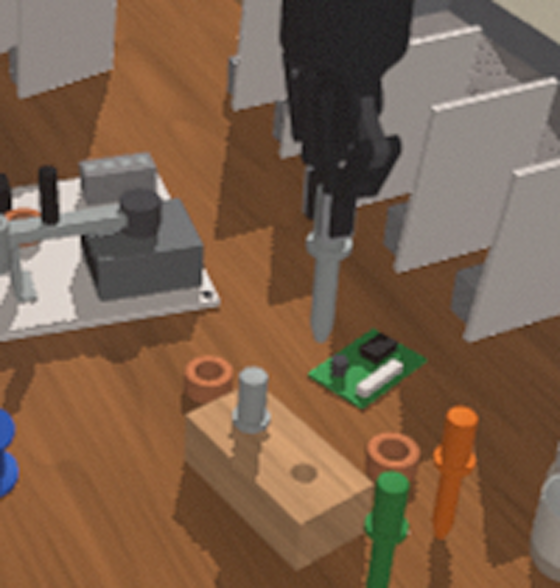

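{"fn": "arm_command", "kwargs": {
  "hand": [0,0,0,0,0,0,0,0],
  "linear": [
    [0,0.2,0.4],
    [0,0.35,0.68],
    [0,0.35,0.68],
    [0,0.35,0.68],
    [0,0.35,0.68],
    [0,0.35,0.68],
    [0,0.35,0.68],
    [0,0.35,0.68]
  ],
  "twist": [0,0,0,0,0,0,0,0]
}}

```text
t: 13.1
ee_pos: [0.4729, 0.0609, 0.2658]
orientation: [0.534, -0.462, 0.536, 0.464]
contact_force: [0.8, 0.5, -2.4]
finger_gap: 0.0201
```

{"fn": "arm_command", "kwargs": {
  "hand": [0,0,0,0,0],
  "linear": [
    [0,0.35,0.68],
    [0,0.35,0.68],
    [0,0.15,0.25],
    [0,0,0],
    [0,0,0]
  ],
  "twist": [0,0,0,0,0]
}}

```text
t: 13.6
ee_pos: [0.4436, 0.1452, 0.2667]
orientation: [0.533, -0.463, 0.536, 0.463]
contact_force: [0.2, 0.3, -1.8]
finger_gap: 0.0203
```

```bash
python3 - <<'E'
from plan import *
show(); snap('wrist','w13'); snap('side','s13')
rows([(.445,.1445,.27,81.7)])
p=cv2.imread('pics/s13.png'); cv2.imwrite('pics/s13c.png',cv2.resize(p[70:240,170:330],None,fx=3.5,fy=3.5,interpolation=cv2.INTER_CUBIC))
E
```

```text
t 13.6 p [0.4436 0.1452 0.2667] jaw 81.8 tilt -1.0 gap 0.0203 F [ 0.2  0.3 -1.8] q [ 0.32  0.16  0.    1.41 -0.    0.46]
linear [[-0.054, -0.014, 0.0]] 
twist [np.float64(-0.01)]
```

View pics/w13.png

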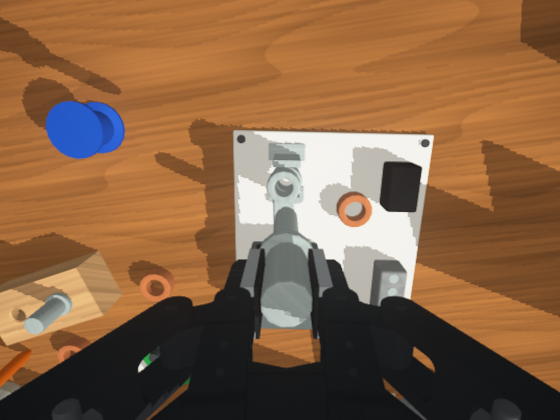

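View pics/s13c.png

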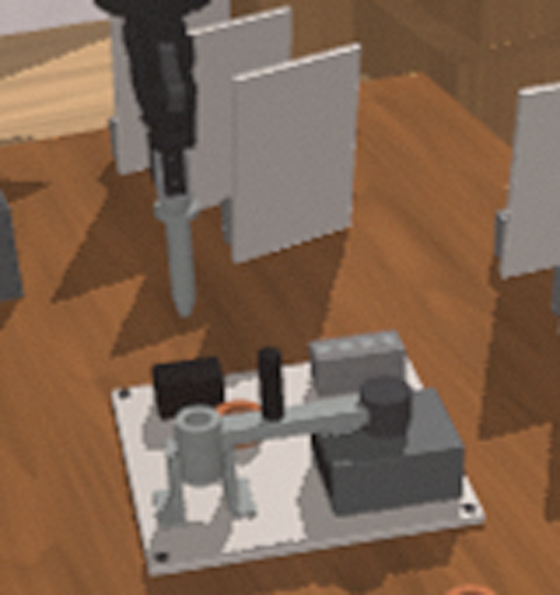

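{"fn": "arm_command", "kwargs": {
  "hand": [0,0,0,0,0],
  "linear": [
    [0.4,-0.02,0],
    [0.5,0,0],
    [0.5,0,0],
    [0,0,0],
    [0,0,0]
  ],
  "twist": [0,0,0,0,0]
}}

```text
t: 14.2
ee_pos: [0.4455, 0.1445, 0.1983]
orientation: [0.535, -0.462, 0.536, 0.462]
contact_force: [0.6, 0.0, -1.8]
finger_gap: 0.0201
```

```bash
python3 - <<'E'
from plan import *
show(); snap('wrist','w14'); snap('side','s14')
p=cv2.imread('pics/s14.png'); cv2.imwrite('pics/s14c.png',cv2.resize(p[110:230,190:310],None,fx=4.8,fy=4.8,interpolation=cv2.INTER_CUBIC))
p=cv2.imread('pics/w14.png'); cv2.imwrite('pics/w14c.png',cv2.resize(p[100:340,180:400],None,fx=2.5,fy=2.5,interpolation=cv2.INTER_CUBIC))
P,a,_,_=pose(); 
for c in('side','wrist'):
    m=camera_model(c)
    for X in((.4453,.1425,.088),(.4457,.1453,.088),(*P[:2],P[2]-.0933)): print(c,proj(m,X).round(1))
E
```

```text
t 14.2 p [0.4455 0.1445 0.1983] jaw 81.6 tilt -1.0 gap 0.0201 F [ 0.6  0.  -1.8] q [ 0.31  0.2  -0.14  1.24 -0.    0.46]
side [224.8 188.7]
side [224.6 188.1]
side [224.4 181.9]
wrist [282.4 201.5]
wrist [285.9 201.5]
wrist [285.9 209.4]
```

View pics/w14c.png

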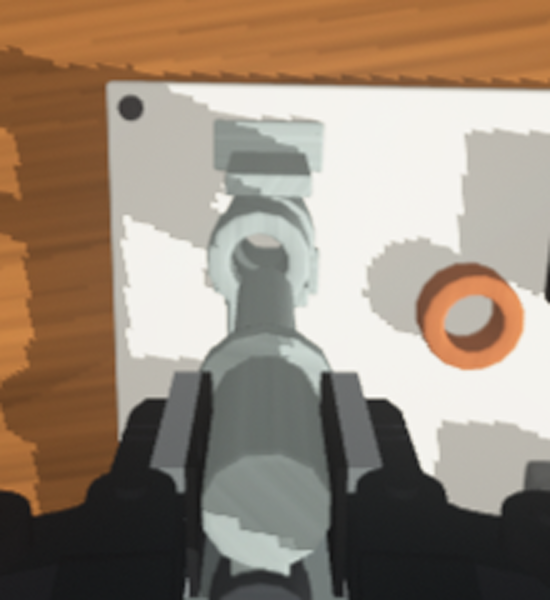

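View pics/s14c.png

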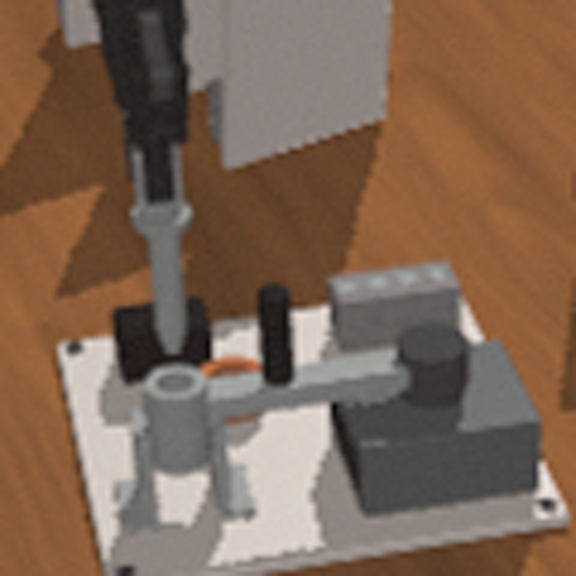

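{"fn": "arm_command", "kwargs": {
  "hand": [0,0,0,0],
  "linear": [
    [0.2,0,0],
    [0.2,0,0],
    [0.2,0,0],
    [0,0,0]
  ],
  "twist": [0,0,0,0]
}}

```text
t: 14.7
ee_pos: [0.4441, 0.1448, 0.1664]
orientation: [0.534, -0.462, 0.536, 0.463]
contact_force: [0.2, -0.2, -2.2]
finger_gap: 0.0207
```

```bash
python3 - <<'E'
from plan import *
show(); snap('side','s15'); snap('wrist','w15')
p=cv2.imread('pics/s15.png'); cv2.imwrite('pics/s15c.png',cv2.resize(p[110:230,190:310],None,fx=4.8,fy=4.8,interpolation=cv2.INTER_CUBIC))
p=cv2.imread('pics/w15.png'); cv2.imwrite('pics/w15c.png',cv2.resize(p[100:340,180:400],None,fx=2.5,fy=2.5,interpolation=cv2.INTER_CUBIC))
E
```

```text
t 14.7 p [0.4441 0.1448 0.1664] jaw 81.7 tilt -1.0 gap 0.0207 F [ 0.2 -0.2 -2.2] q [ 0.32  0.22 -0.2   1.16 -0.    0.46]
```

View pics/s15c.png

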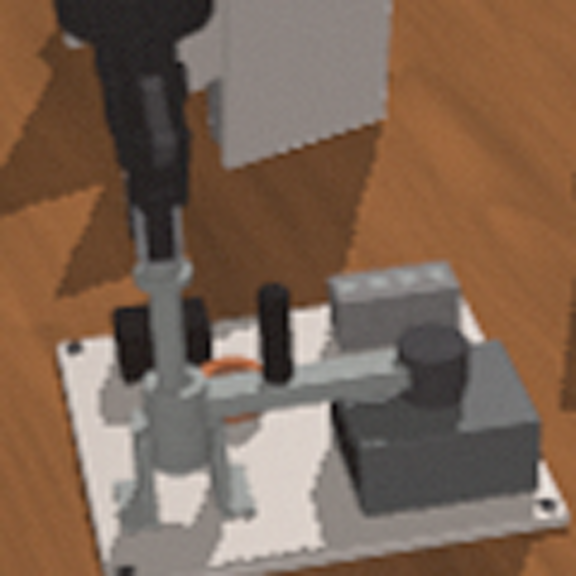

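View pics/w15c.png

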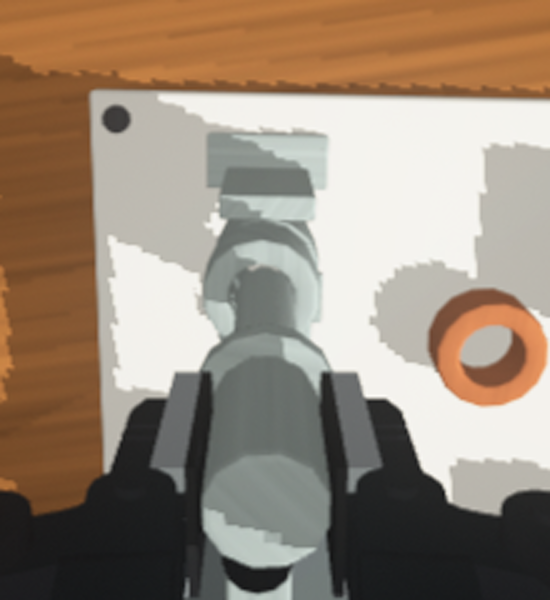

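{"fn": "arm_command", "kwargs": {
  "hand": [0,0,0,0],
  "linear": [
    [0.15,-0.015,-0.01],
    [0.15,0,0],
    [0.1,0,0],
    [0,0,0]
  ],
  "twist": [0,0,0,0]
}}

```text
t: 15.2
ee_pos: [0.4455, 0.1445, 0.1472]
orientation: [0.534, -0.462, 0.535, 0.463]
contact_force: [-0.1, 0.6, -2.0]
finger_gap: 0.0202
```

{"fn": "arm_command", "kwargs": {
  "hand": [0,0,0,0],
  "linear": [
    [0.12,0,0],
    [0.12,0,0],
    [0,0,0],
    [0,0,0]
  ],
  "twist": [0,0,0,0]
}}

```text
t: 15.6
ee_pos: [0.4461, 0.1447, 0.1361]
orientation: [0.535, -0.463, 0.535, 0.463]
contact_force: [1.6, -0.2, -1.5]
finger_gap: 0.0205
```

```bash
python3 - <<'E'
from plan import *
show()
E
```

```text
t 15.6 p [0.4461 0.1447 0.1361] jaw 81.7 tilt -1.0 gap 0.0205 F [ 1.6 -0.2 -1.5] q [ 0.31  0.25 -0.25  1.08 -0.    0.46]
```

{"fn": "arm_command", "kwargs": {
  "hand": [0,0,0,0,0],
  "linear": [
    [0.15,0,0],
    [0.15,0,0],
    [0.15,0,0],
    [0,0,0],
    [0,0,0]
  ],
  "twist": [0,0,0,0,0]
}}

```text
t: 16.1
ee_pos: [0.446, 0.1446, 0.1134]
orientation: [0.535, -0.463, 0.535, 0.463]
contact_force: [0.1, 0.1, -2.4]
finger_gap: 0.0201
```

{"fn": "arm_command", "kwargs": {
  "hand": [0,0,0,0],
  "linear": [
    [0.08,0,0],
    [0.06,0,0],
    [0,0,0],
    [0,0,0]
  ],
  "twist": [0,0,0,0]
}}

```text
t: 16.5
ee_pos: [0.4462, 0.1447, 0.1068]
orientation: [0.535, -0.463, 0.535, 0.463]
contact_force: [0.5, -0.2, -2.4]
finger_gap: 0.0202
```

```bash
python3 - <<'E'
from plan import *
show(); snap('side','s16')
p=cv2.imread('pics/s16.png'); cv2.imwrite('pics/s16c.png',cv2.resize(p[110:230,190:310],None,fx=4.8,fy=4.8,interpolation=cv2.INTER_CUBIC))
E
```

```text
t 16.5 p [0.4462 0.1447 0.1068] jaw 81.7 tilt -1.0 gap 0.0202 F [ 0.5 -0.2 -2.4] q [ 0.31  0.28 -0.29  1.   -0.    0.46]
```

View pics/s16c.png

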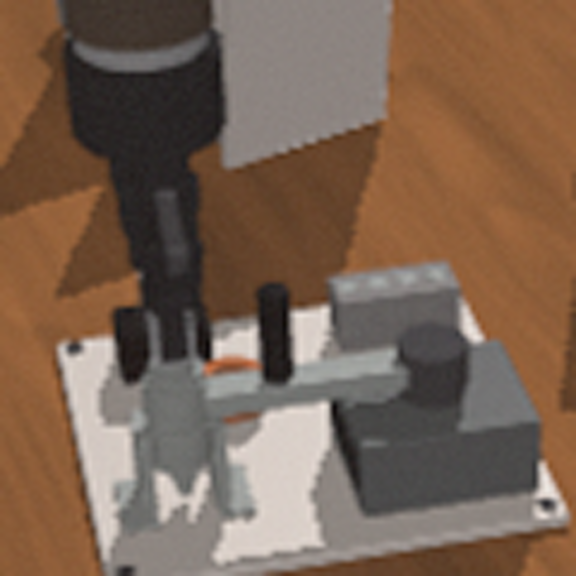

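{"fn": "arm_command", "kwargs": {
  "hand": [0,0,0],
  "linear": [
    [0.04,0,0],
    [0,0,0],
    [0,0,0]
  ],
  "twist": [0,0,0]
}}

```text
t: 16.85
ee_pos: [0.4463, 0.1449, 0.1053]
orientation: [0.535, -0.463, 0.534, 0.463]
contact_force: [-1.9, 0.2, 3.4]
finger_gap: 0.0202
```

{"fn": "arm_command", "kwargs": {
  "hand": [0,0,0],
  "linear": [
    [0.04,0,0],
    [0,0,0],
    [0,0,0]
  ],
  "twist": [0,0,0]
}}

```text
t: 17.15
ee_pos: [0.4465, 0.1453, 0.1052]
orientation: [0.536, -0.463, 0.534, 0.463]
contact_force: [-5.7, -0.2, 16.2]
finger_gap: 0.0205
```

{"fn": "arm_command", "kwargs": {
  "hand": [0,40,50,50,50,50,50,50],
  "linear": [
    [-0.04,0,0],
    [0,0,0],
    [0,0,0],
    [0,0,0],
    [-0.3,0,0],
    [-0.6,0,0],
    [-0.8,0,0],
    [-0.8,0,0]
  ],
  "twist": [0,0,0,0,0,0,0,0]
}}

```text
t: 17.95
ee_pos: [0.4458, 0.1445, 0.2305]
orientation: [0.534, -0.462, 0.535, 0.463]
contact_force: [0.1, 0.4, 0.2]
finger_gap: 0.0427
```

{"fn": "arm_command", "kwargs": {
  "hand": [50,50],
  "linear": [
    [0,-0.5,-0.6],
    [0,0,0]
  ],
  "twist": [0,0]
}}

```text
t: 18.15
ee_pos: [0.4693, 0.1095, 0.2312]
orientation: [0.537, -0.463, 0.534, 0.46]
contact_force: [-0.4, -0.0, -0.3]
finger_gap: 0.0427
```

```bash
python3 - <<'E'
from plan import *
show(); snap('side','s17'); snap('wrist','w17')
p=cv2.imread('pics/s17.png'); cv2.imwrite('pics/s17c.png',cv2.resize(p[110:230,190:310],None,fx=4.8,fy=4.8,interpolation=cv2.INTER_CUBIC))
E
```

```text
t 18.15 p [0.4693 0.1095 0.2312] jaw 81.5 tilt -1.0 gap 0.0427 F [-0.4 -0.  -0.3] q [ 0.23  0.2  -0.05  1.32 -0.    0.38]
```

View pics/s17c.png

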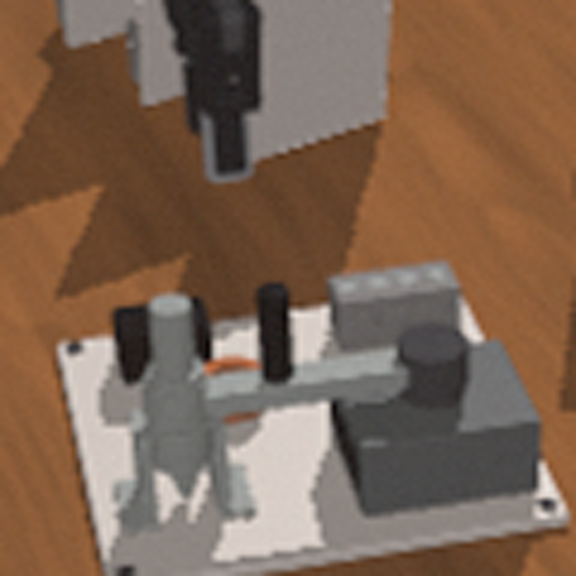

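View pics/w17.png

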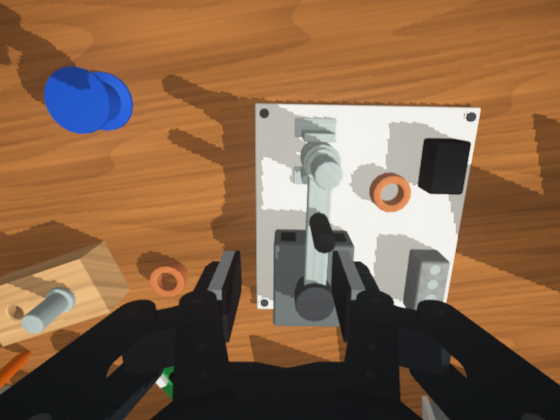

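The pin is seated, with its top at (328,175) in the wrist view. The short pin still stands in the rack. One last numeric check before I hand in.

```bash
python3 - <<'E'
from m1 import *
X,ok,p=cloud('w17')
f=np.load('pics/w17.npz'); m=dict(intrinsics=f['K'],R=f['R'],t=f['t'])
print('pin top',X[172:179,324:332].reshape(-1,3).mean(0).round(4),onplane(m,328,175,.134).round(4))
from plan import show; show()
hand_in()
E
```

```text
pin top [0.4459 0.1438 0.1377] [0.4468 0.1445 0.134 ]
t 18.25 p [0.4666 0.1109 0.2293] jaw 81.6 tilt -1.0 gap 0.0427 F [-0.3 -0.7 -0.5] q [ 0.23  0.2  -0.05  1.32  0.    0.38]
the job is handed in; nothing more can be done
```

The isolator's handle is at OFF and the long pin is down through both eyes. I handed the job in at about 18 s; no verdict is reported.

- **Handle:** I swung it by its post until it met the OFF stop, felt as about 7 N.
- **Pin:** I took the long grey pin from the rack. The first grip was about 6 mm off-centre and pushed the arm up, so I opened and gripped again before lifting. I lowered the pin until the collar met the handle's eye: vertical force rose to 16 N at tool height 0.105 m, as predicted. Then I released it and moved clear.
- **Last checks:** The side picture shows the nose out below the lug and the collar on the eye. The pin top measured (0.446, 0.144), against an estimated lug axis of (0.446, 0.145). The short pin is still in the rack, and the coils, spool and board in view of the last wrist picture look undisturbed. I did not check the screwdriver and jar again at the end.
- **Disagreements:**
    - The top camera differed from the wrist camera by about 3–5 mm, and by up to 10 mm on a rough reading of the lug. I relied on the wrist camera, whose views agreed with each other.
    - The depth reading put the pin top at 0.138 m rather than the expected 0.134 m. I put that down to depth noise, because the collar contact force and the side picture show it seated.
    - The finger gap read 20 mm on the 22 mm grip throughout.

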